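Slide a spacer disc over the lip into a sampler's seat and close the keeper

TASK

Slide the big flat spacer disc along the loading station, without picking it up, over the raised steel lip so that it drops flat into the pocket beyond, and keep pushing gently, with about 5 to 8 N, until you feel it bear on the sprung stop at the pocket's far end and the stop give a little. Then back off and swing the keeper fully closed over the disc. Never press the disc with more than 15 N or slam the keeper, and leave everything else on the bench where it stands.

Things in the scene. Friction and masses are not known exactly. Their poses are not given: they have to be found in the camera images.
- station: Grey loading station, 231 mm long (x), 120 mm wide (y), fixed. Origin: on the bench top; +x is the push direction, z up, the x axis is the centre line of deck and pocket. The feed deck (top at z = 30 mm) runs from x = -110 mm to the lip. Guides at both sides, tops at z = 38 mm, inner faces 64 mm apart from x = -40 mm on, flaring to 78 mm apart at x = -105 mm.
- lip_zone (a point): Station point x = 14, y = 0, z = 30 mm. The steel lip crosses between the guides: an 8 mm long ramp up to a crest at z = 33 mm, 4 mm wide, then a sheer face down to the pocket floor at z = 26 mm. Lip, pocket and stop are one unit, clamped differently every time: the sheer face stands anywhere from 15 mm before to 15 mm beyond this point. That is not reported; feel (or see) it.
- disc: Plain aluminium spacer disc, 60 mm across, 12 mm thick, 0.08 to 0.17 kg, thin dark ring in its top. Origin: centre of its underside. Starts on the deck, centre at station x = -70 to -45 mm, up to 6 mm off the centre line; seated, its underside is at z = 26 and its top at 38 mm, so a fingertip at z = 35 to 37 mm clears the lip and still pushes it. Sliding and climbing take under about 3 N.
- stop_zone (a point): Station point x = 77, y = 0, z = 32 mm: about where the white sprung stop stands (36 mm wide, top at z = 37.5 mm), really 63 mm beyond the lip's sheer face, so up to 15 mm off this point; the disc drops 3 mm before it meets the stop. The stop gives along the station's +x from 2 N, plus 2 N per mm, and is solid at 4 mm (10 N); it returns by itself. At about 5 N it has given a little.
- keeper (a joint): Steel keeper bar, 55 x 14 x 6 mm, underside at z = 40.5 mm, swings level about an upright pivot at the station's +y side. Rad: 0 = open, along the station's +x; grows clockwise seen from above; 1.57 = closed at its end stop, along -y, over the disc. Starts at 0 to 0.35; friction 0.06 N m; stays where left. Clears a seated disc by 2.5 mm, but not one still up on the lip.
- keeper_pin (a point): Top centre of the black upright pin on the keeper, 12 mm across; the pin stands from z = 46.5 mm to this point at z = 72.5 mm, 45 mm from the pivot.
- keeper_pivot (a point): Point on the keeper's pivot axis at the same height as the top of the pin (z = 72.5 mm); in the station's frame at x = 45, y = 50 mm.
- rack: Bystander: grey block rack full of small crimped vials, 70 x 110 mm, 47 mm high; origin under its centre.
- vial_a: Bystander: upright glass vial, 23 mm across, 53 mm high, metal cap; origin under its centre.
- vial_b: Bystander: upright glass vial, 23 mm across, 53 mm high, metal cap; origin under its centre.
- spare: Bystander: small spare ring lying on the bench, 40 mm across with an 18 mm hole, 6 mm thick; origin under its centre. Not the disc to load.
- bottle: Bystander: amber bottle, 68 mm across, 140 mm high; origin under its centre.
- jar: Bystander: clear jar with white lid, 64 mm across, 60 mm high; origin under its centre.
- driver: Bystander: screwdriver with black handle lying on the bench, 160 mm long; origin under its middle.
Not all that is in view belongs to the job. Leave any blue or brown look-alike of the disc alone.

How it is judged (in metres and radians):
On the way, in this order (a step that is already met when the one before it is completed fails the run):
1. the disc lies flat in the pocket and the fingers push it with more than 4 N (it bears on the sprung stop) (z of disc in the frame of station between 0.023 and 0.028 m and angle between disc's own z axis and vertical below 0.05 rad and x of disc in the frame of station between 0.024 and 0.07 m and y of disc in the frame of station between -0.01 and 0.01 m and contact force between the fingers and disc above 4 N), for 0.1 s.
2. the keeper is swung closed over the seated disc (z of disc in the frame of station between 0.023 and 0.028 m and angle between disc's own z axis and vertical below 0.05 rad and x of disc in the frame of station between 0.024 and 0.07 m and y of disc in the frame of station between -0.01 and 0.01 m and value of joint keeper above 1.4 rad), for 0.2 s.
At the end, for the whole second after the job is handed in: The disc lies flat (within 0.05 rad) on the pocket floor, its underside 23 to 28 mm above the bench, between the guides (centre within 10 mm of the centre line, 24 to 70 mm beyond the station's origin), the keeper is closed to more than 1.40 rad, and both are at rest and let go (all of step 2 and velocity of joint keeper below 0.05 rad/s and linear speed of disc below 0.02 m/s); the robot touches nothing.
It fails at once if the fingers press the disc with more than 15 N (contact force between the fingers and disc above 15 N).
It fails at once if the fingers press the station or its keeper with more than 25 N (contact force between the fingers and station above 25 N).
It fails at once if the disc is picked up (underside more than 50 mm above the bench) (z of disc in the frame of station above 0.05 m).
It fails at once if a bystander is moved by more than 25 mm (distance of any of rack, vial_a, vial_b, spare, bottle, jar, driver from where it was at the start of the episode above 0.025 m).
It also fails if it takes over 64 s, if anything falls off the work surface, if the arm or the gripper's body presses on something with over 40 N, if the wrist force passes 120 N, or if a joint passes its speed limit or range.

ROBOT

A 6-joint arm with a two-finger parallel gripper is mounted at the origin on the work surface. World frame = base frame: x ahead of the robot, y to its left, z up, the work surface at z = 0. Lengths are in m, angles in degrees, forces in N, time in s.
With the tool pointing down it reaches from about 0.35 to 0.875 m from the base axis. Payload 4.2 kg.
Tool frame: the origin (TCP) lies at the very end of the fingers, on their centre line; the grasp point (between the pads) lies 19 mm behind it (tcp_to_grasp is the z of the grasp point in the tool frame, in m); z points along the fingers, y is the direction in which the jaws open and shut (so a half turn about z gives the same grasp; the last joint's range is limited). The gripper opens to 87 mm and grips with 3 to 60 N. Pads are 19 mm wide; open, the fingers measure 117 mm over their backs; the gripper's body (75 mm by 190 mm) begins 51 mm behind the grasp point.
Start: joints at [-54.97, 22.042, 0.453, 0, -68.411, -14.817], TCP at [0.216, -0.586, 0.223] pointing down, gripper open.
Joint ranges: [-179.83, 179.83], [-69.29, 118.12], [-61.27, 80.66], [-181.25, 117.63], [-171.15, -9.14], [-177.46, 177.46]. Speed limits (degrees/s): [159.86, 159.86, 180, 180, 180, 180].

INTERFACE

Orientations are given as a 3x3 rotation matrix whose columns are the frame's x, y, z axes.
In Python, from station import sense, capture, camera_params, finish_job, tcp_to_grasp gives the robot as it stands.
- The arm moves only by the shell command python3 -m inch 'ROWS'. ROWS is JSON, a list of rows, each an object of numbers: "jaw": the closure in counts, from 0 (fully open) to 255 (shut); "x", "y", "z": the shift along the world's x, y, z normalised to -1 to 1, where 1 is 0.06 m; "ax", "ay", "az": the turn, a rotation vector about the world's x, y, z normalised to -1 to 1, where 1 is 10 degrees. A call has 1 to 12 rows; each row shifts and turns the pose as measured when the row begins; what a row does not reach is not made up. A row lasts 1/8 s, in which the tool goes at most 62.5 mm and 10.7 degrees, less where a joint would pass 70% of its speed; a pose out of reach is approached as far as the arm can. A call with a number of a shift or a turn outside -1 to 1 is refused whole. A call with a gripper value outside its range is refused whole. The fingers move at their own pace and stop on an object; the grip force is fixed at half the most. Time passes only in rows, so rows that do not move let the fingers close. It gives the time, the measured TCP pose, the force and the opening at its end, in the units of the state.
- sense(): the state, without advancing time (a new reading comes with each control period).
- capture(name): name is "scene" or "top" or "wrist"; returns the picture (420x560x3 uint8, red, green, blue); there is no depth.
- camera_params(name): a dict with "vfov" (degrees; the focal length in pixels is half the picture's height over the tangent of half this angle, whatever the lens; pixels are square), "cx", "cy" (the principal point, pixels), "R" (3x3) and "t" (3): a world point X has camera coordinates R X + t. Camera axes: x right, y down, z forward; pixel columns grow to the right and rows downward; lengths in m; the calibration is good to about 2 mm. A picture is of the moment at which its call begins: read the wrist's pose just before it. camera_params takes no time and is no camera call; for the wrist camera it gives the pose at the moment of the call.
- finish_job(): hands the job in, once; it reports no verdict.
The state is a dict: "time_s": time; "joints": joint angles; "joint_velocities": joint speeds; "effort": joint torques, N m; "tcp_pos": TCP position; "ee_rot": TCP orientation; "wrist_force": force on the tool from outside, world axes, zero at the start; "moment": the same for the moment, N m; "gripper_width": opening from 0.0 (shut) to 1.0 (fully open).
Only numpy, scipy, OpenCV 4.12 (cv2) and the standard library are available. Lean on these libraries where they do the work, as an engineer would, in place of code of your own. Each camera call takes 0.05 s, during which the arm holds its last target.

## Working session

There is one attempt and no reset: what is moved stays moved. The work goes in short steps, Python scripts to look and compute and a shell command to move; the robot and the scene stay as the last step left them, time stands still between calls to the robot, and variables do not carry over. Pictures are saved under pics/ and viewed, and the job is handed in when it is done.

```bash
mkdir -p pics; ls
python3 - <<'E'
from station import *
import cv2
for n in ["scene","top","wrist"]:
    p=camera_params(n); print(n,p)
    cv2.imwrite(f"pics/{n}0.png",cv2.cvtColor(capture(n),cv2.COLOR_RGB2BGR))
s=sense();print({k:s[k] for k in("time_s","tcp_pos","ee_rot","wrist_force","gripper_width")},tcp_to_grasp)
E
```

```text
pics
scene {'vfov': 53.340123439312706, 'cx': 282.29440378472793, 'cy': 212.43640984535475, 'R': array([[ 0.28228746,  0.95931526,  0.00529287],
       [ 0.69135305, -0.19960585, -0.69439792],
       [-0.66509003,  0.19967907, -0.71957176]]), 't': array([-0.13417793, -0.30795197,  1.37094676])}
top {'vfov': 53.97216926079623, 'cx': 273.303816189069, 'cy': 211.57043620160255, 'R': array([[ 0.00565378, -0.99974534,  0.02184712],
       [-0.99524996, -0.00774902, -0.09704362],
       [ 0.0971882 , -0.02119469, -0.99504032]]), 't': array([-0.01391841,  0.52290772,  1.03317538])}
wrist {'vfov': 67.9425942820558, 'cx': 281.72971895422666, 'cy': 208.39095507302497, 'R': array([[-0.3445512 ,  0.93876442,  0.00241549],
       [ 0.89989688,  0.32955087,  0.28562532],
       [ 0.26733886,  0.10058624, -0.95833832]]), 't': array([ 0.62374433, -0.03574263,  0.39164591])}
{'time_s': 0.15, 'tcp_pos': array([ 0.21582649, -0.58606721,  0.22172323]), 'ee_rot': array([[-9.38434499e-01, -3.45456557e-01, -6.76585527e-04],
       [-3.45457203e-01,  9.38433259e-01,  1.52949196e-03],
       [ 1.06557333e-04,  1.66905937e-03, -9.99998601e-01]]), 'wrist_force': array([ 0.30325491, -0.24311914,  0.36561052]), 'gripper_width': 1.0039214143514732} -0.0187
```

View pics/scene0.png

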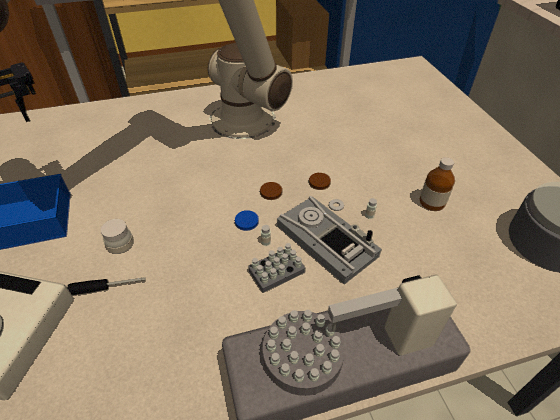

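View pics/top0.png

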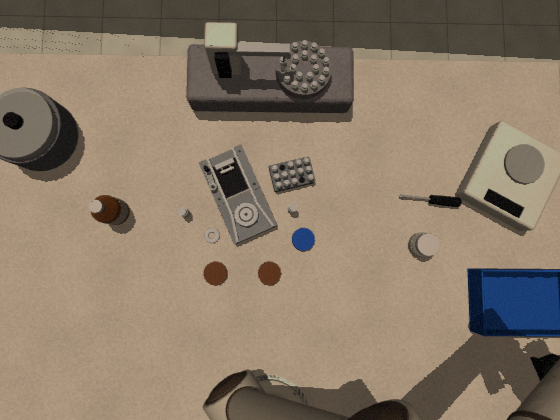

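View pics/wrist0.png

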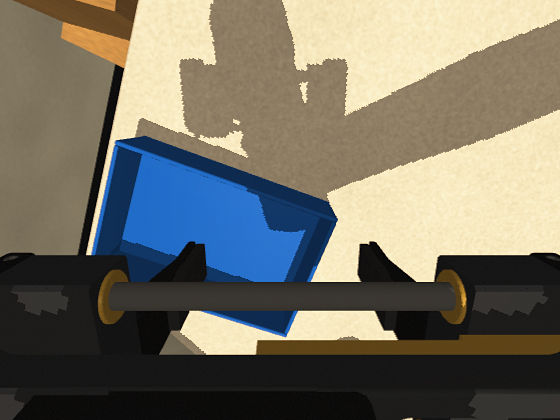

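Top view: station around (238,195), disc at (246,214), dark pocket at (231,181), keeper on the left (209,180). Pushing runs upward, slightly left, in the picture. I'll zoom in.

Run:
```python
import cv2
a=cv2.imread("pics/top0.png")[135:255,180:330]
cv2.imwrite("pics/topz.png",cv2.resize(a,None,fx=5,fy=5,interpolation=cv2.INTER_CUBIC))
a=cv2.imread("pics/scene0.png")[185:290,260:400]
cv2.imwrite("pics/scenez.png",cv2.resize(a,None,fx=5.5,fy=5.5,interpolation=cv2.INTER_CUBIC))
```

```text
(no output)
```

View pics/topz.png

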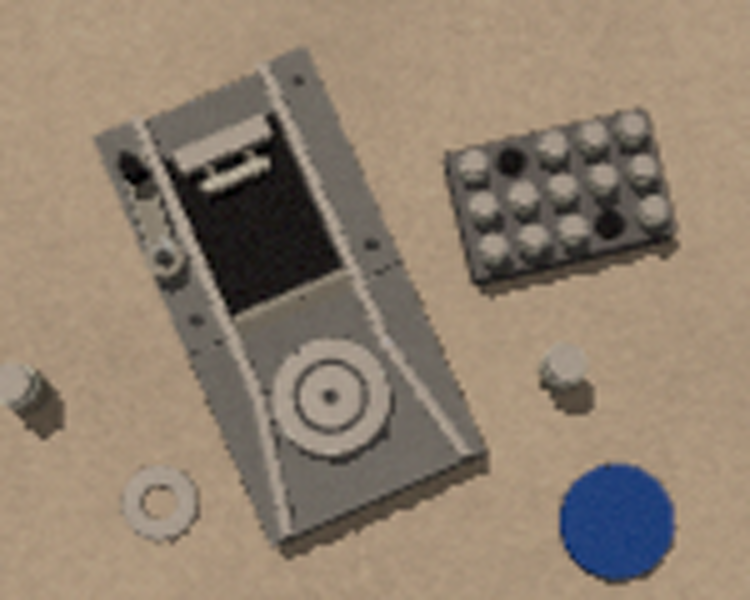

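View pics/scenez.png

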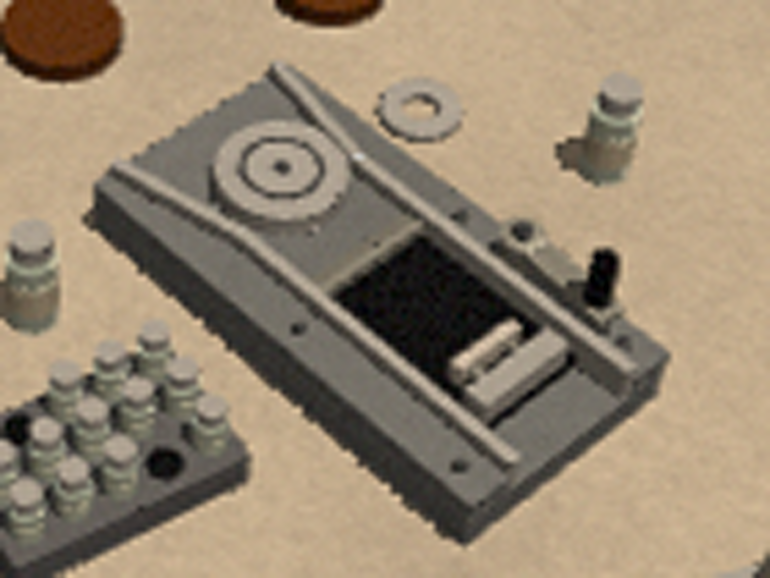

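```bash
cat > h.py <<'E'
import numpy as np
from station import camera_params
def ray(n,u,v,P=None):
    p=P or camera_params(n); f=210/np.tan(np.radians(p["vfov"]/2))
    d=np.array([(u-p["cx"])/f,(v-p["cy"])/f,1]); R=p["R"]; return -R.T@p["t"], R.T@d
def onz(n,u,v,z,P=None):
    o,d=ray(n,u,v,P); return o+d*(z-o[2])/d[2]
def proj(n,X,P=None):
    p=P or camera_params(n); f=210/np.tan(np.radians(p["vfov"]/2)); c=p["R"]@X+p["t"]
    return c[:2]/c[2]*f+[p["cx"],p["cy"]]
def tz(u,v): return (u+.5)/5-.5+180,(v+.5)/5-.5+135
def sz(u,v): return (u+.5)/5.5-.5+260,(v+.5)/5.5-.5+185
E
cat > fit.py <<'E'
from h import *
T=[((488,455),(-110,-60),30),((282,540),(-110,60),30),((95,137),(121,60),30),((305,48),(121,-60),30),((167,258),(45,50),46)]
S=[((95,187),(-110,-60),30),((464,520),(121,-60),30),((668,352),(121,60),30)]
out={}
for nm,L,c in(("top",T,tz),("scene",S,sz),("both",None,None)):
    if L: W=np.array([onz(nm,*c(*p),z/1e3)[:2] for p,_,z in L]);Q=np.array([q for _,q,_ in L])/1e3; out[nm]=(W,Q)
    else: W=np.vstack([out[k][0] for k in out]);Q=np.vstack([out[k][1] for k in out])
    w=W-W.mean(0);q=Q-Q.mean(0)
    a=np.arctan2((q[:,0]*w[:,1]-q[:,1]*w[:,0]).sum(),(q*w).sum())
    R=np.array([[np.cos(a),-np.sin(a)],[np.sin(a),np.cos(a)]]);o=W.mean(0)-R@Q.mean(0)
    print(nm,"yaw",np.degrees(a),"o",o,"res mm\n",((W-(Q@R.T+o))*1e3).round(1))
def st(n,p,z,c):
    return ((onz(n,*c(*p),z/1e3)[:2]-o)@R*1e3).round(1)
print("disc top",st("top",(331,397),42,tz),"scene",st("scene",(283,167),42,sz))
print("lip face(crest)",[st("top",p,33,tz) for p in((233,318),(352,268))],[st("scene",p,33,sz) for p in((335,297),(424,232))])
print("stop front top",[st("top",p,37.5,tz) for p in((205,190),(270,160))])
print("pin",st("top",(130,158),72.5,tz),st("scene",(604,253),72.5,sz))
E
python3 fit.py
```

```text
top yaw 24.734764333028302 o [0.56412458 0.07819538] res mm
 [[-2.6  1.9]
 [ 3.7 -2.9]
 [ 0.5 -0.4]
 [-1.7  1.2]
 [ 0.1  0.2]]
scene yaw 24.254280256147815 o [0.56591905 0.07881841] res mm
 [[ 1.5  2.3]
 [ 1.9 -3.1]
 [-3.4  0.9]]
both yaw 24.58453169775587 o [0.56477341 0.07833767] res mm
 [[-3.   1.5]
 [ 3.1 -3.4]
 [-0.5 -0.3]
 [-2.3  1.4]
 [-0.7  0.1]
 [ 2.1  3.2]
 [ 3.  -3.4]
 [-1.7  0.9]]
disc top [-53.5   3.5] scene [-53.4   5.2]
lip face(crest) [array([ 4.9, 32.7]), array([  3.7, -33.1])] [array([  9.9, -24.3]), array([ 8.7, 31. ])]
stop front top [array([70.4, 19.2]), array([ 71.2, -17.3])]
pin [92.4 45.9] [86.8 49.5]
```

```bash
python3 -m inch '[{"jaw":255,"x":0.37,"y":0.93,"az":0.1},{"jaw":255,"x":0.37,"y":0.93,"az":0.1},{"jaw":255,"x":0.37,"y":0.93,"az":0.1},{"jaw":255,"x":0.37,"y":0.93,"az":0.1},{"jaw":255,"x":0.37,"y":0.93},{"jaw":255,"x":0.37,"y":0.93},{"jaw":255,"x":0.37,"y":0.93},{"jaw":255,"x":0.37,"y":0.93},{"jaw":255,"x":0.37,"y":0.93},{"jaw":255,"x":0.37,"y":0.93}]'
python3 - <<'E'
from h import *
from station import *
import cv2
p=camera_params("wrist");cv2.imwrite("pics/w1.png",cv2.cvtColor(capture("wrist"),cv2.COLOR_RGB2BGR))
import pickle;pickle.dump(p,open("w1.pkl","wb"))
s=sense();print(s["time_s"],s["tcp_pos"],s["ee_rot"],s["gripper_width"],s["joints"])
E
```

```text
0.2 [ 0.2158374  -0.58618069  0.22188153] [[-9.38459528e-01 -3.45388815e-01 -5.30163489e-04]
 [-3.45389211e-01  9.38458782e-01  1.18632213e-03]
 [ 8.77941872e-05  1.29642805e-03 -9.99999156e-01]] 0.9983930455664226 [-5.49707253e+01  2.20736793e+01  4.09972305e-01 -1.52084622e-02
 -6.84093883e+01 -1.48181162e+01]$[0]: bad value
```

View pics/w1.png

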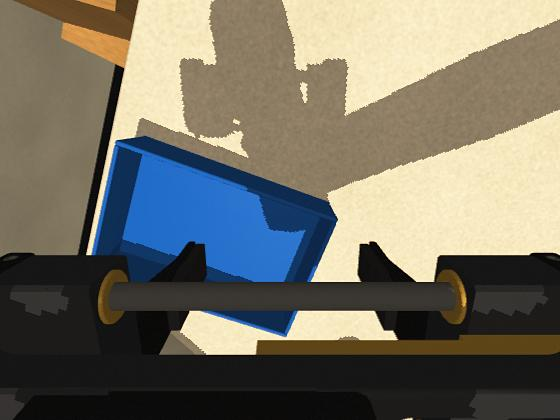

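The picture is unchanged because the call was refused ("bad value"). I'll retry with every key given.

```bash
python3 -m inch '[{"jaw":255,"x":0.37,"y":0.93,"z":0,"ax":0,"ay":0,"az":0.1}]'
```

```text
time_s: 0.32
tcp_pos: [0.2376, -0.5317, 0.2203]
ee_rot: [[-0.934, -0.358, -0.002], [-0.358, 0.934, 0.002], [0.001, 0.002, -1.0]]
wrist_force: [1.4, -0.5, 0.7]
gripper_width: 0.95
```

```bash
python3 -m inch '[{"jaw":255,"x":0.37,"y":0.93,"z":0,"ax":0,"ay":0,"az":0.1},{"jaw":255,"x":0.37,"y":0.93,"z":0,"ax":0,"ay":0,"az":0.1},{"jaw":255,"x":0.37,"y":0.93,"z":0,"ax":0,"ay":0,"az":0.1},{"jaw":255,"x":0.37,"y":0.93,"z":0,"ax":0,"ay":0,"az":0},{"jaw":255,"x":0.37,"y":0.93,"z":0,"ax":0,"ay":0,"az":0},{"jaw":255,"x":0.37,"y":0.93,"z":0,"ax":0,"ay":0,"az":0},{"jaw":255,"x":0.37,"y":0.93,"z":0,"ax":0,"ay":0,"az":0},{"jaw":255,"x":0.37,"y":0.93,"z":0,"ax":0,"ay":0,"az":0},{"jaw":255,"x":0.37,"y":0.93,"z":0,"ax":0,"ay":0,"az":0},{"jaw":255,"x":0.2,"y":0.5,"z":0,"ax":0,"ay":0,"az":0},{"jaw":255,"x":0,"y":0,"z":0,"ax":0,"ay":0,"az":0}]'
cat > look.py <<'E'
import sys,cv2,pickle
from h import *
from station import *
c,n=sys.argv[1:3]
p=camera_params(c);cv2.imwrite(f"pics/{n}.png",cv2.cvtColor(capture(c),cv2.COLOR_RGB2BGR));pickle.dump(p,open(n+".pkl","wb"))
s=sense();print(s["time_s"],s["tcp_pos"].round(4),s["ee_rot"].round(3).tolist(),s["wrist_force"].round(2),s["gripper_width"],s["joints"].round(1))
E
python3 look.py wrist w1
```

```text
time_s: 1.7
tcp_pos: [0.4532, 0.0208, 0.2204]
ee_rot: [[-0.912, -0.411, 0.003], [-0.411, 0.912, 0.003], [-0.004, 0.001, -1.0]]
wrist_force: [0.2, -0.7, 0.7]
gripper_width: 0.004
1.75 [0.4526 0.0199 0.2204] [[-0.912, -0.41, 0.003], [-0.41, 0.912, 0.003], [-0.004, 0.001, -1.0]] [-0.35  0.48  0.34] 0.005768498968370435 [ 23.1   5.1 -22.7  -0.1 -62.1 -88.9]
```

View pics/w1.png

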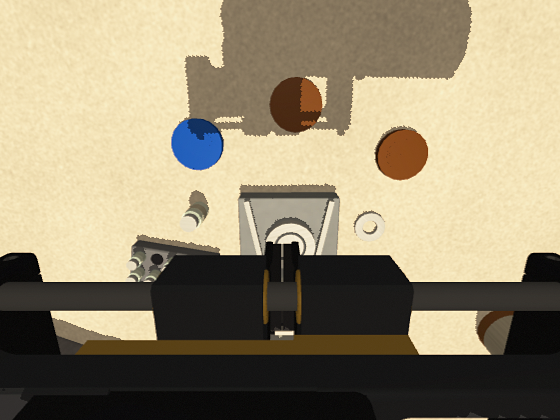

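Wrist view, looking back toward the base: the station's rear edge runs from (240,199) to (338,197) and the disc's ring is at about (290,238). Cross-checking the pose with this.

Run:
```python
import cv2
a=cv2.imread("pics/w1.png")[175:275,215:365]
cv2.imwrite("pics/w1z.png",cv2.resize(a,None,fx=5,fy=5,interpolation=cv2.INTER_CUBIC))
```

```text
(no output)
```

View pics/w1z.png

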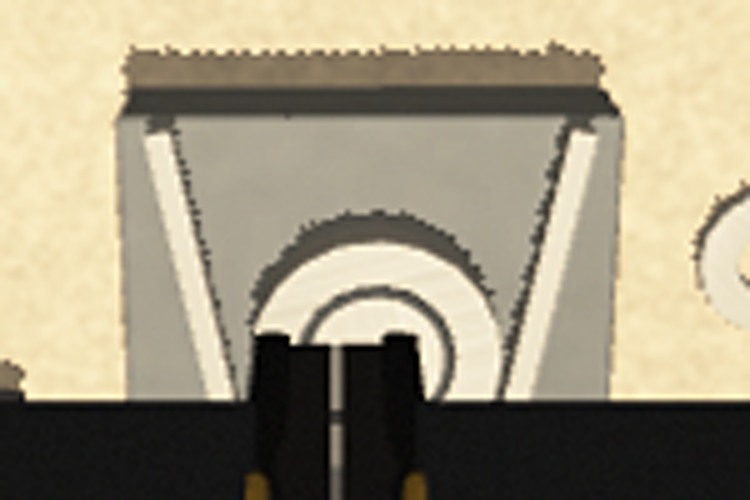

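```bash
cat >> fit.py <<'E'
print('---')
import pickle;P=pickle.load(open("w1.pkl","rb"))
def wz(u,v): return (u+.5)/5-.5+215,(v+.5)/5-.5+175
a=onz("wrist",*wz(118,116),.03,P)[:2];b=onz("wrist",*wz(622,118),.03,P)[:2]
print("rear corners",a,b,np.linalg.norm(b-a),"yaw",np.degrees(np.arctan2(*(b-a)[::-1]))-90,"in st",[((q-o)@R*1e3).round(1) for q in(a,b)])
for z,p,q in ((38,(248,340),(503,340)),):
    a=onz("wrist",*wz(*p),.042,P)[:2];b=onz("wrist",*wz(*q),.042,P)[:2];print("disc edges",[((q-o)@R*1e3).round(1) for q in(a,b)])
print("disc rear edge",((onz("wrist",*wz(378,241),.042,P)[:2]-o)@R*1e3).round(1), "ring outer/top", ((onz("wrist",*wz(380,290),.042,P)[:2]-o)@R*1e3).round(1))
E
python3 fit.py | sed -n '/---/,$p'
```

```text
---
rear corners [ 0.48738147 -0.01913671] [0.43945114 0.08864683] 0.1179601981180913 yaw 23.974264125152686 in st [array([-110.9,  -56.4]), array([-109.7,   61.5])]
disc edges [array([-59.2, -26.6]), array([-58.8,  33.7])]
disc rear edge [-83.8   4.1] ring outer/top [-71.6   4.6]
```

```bash
python3 -m inch '[{"jaw":255,"x":0.12,"y":0.2,"z":-0.95,"ax":0,"ay":0,"az":0},{"jaw":255,"x":0,"y":0,"z":-0.95,"ax":0,"ay":0,"az":0},{"jaw":255,"x":0,"y":0,"z":-0.95,"ax":0,"ay":0,"az":0},{"jaw":255,"x":0,"y":0,"z":0,"ax":0,"ay":0,"az":0}]'
cat > where.py <<'E'
import numpy as np
from station import sense
a=np.radians(24.4);R=np.array([[np.cos(a),-np.sin(a)],[np.sin(a),np.cos(a)]]);o=np.array([.5644,.0792])
s=sense();t=s["tcp_pos"];q=(t[:2]-o)@R*1e3
print("t",round(s["time_s"],2),"st xy",q.round(1),"z",(t[2]*1e3).round(1),"F st",((s["wrist_force"][:2])@R).round(2),s["wrist_force"][2].round(2),"yaw",np.degrees(np.arctan2(-s["ee_rot"][1,0],-s["ee_rot"][0,0])).round(1))
E
python3 where.py
```

```text
time_s: 2.25
tcp_pos: [0.4597, 0.0283, 0.0479]
ee_rot: [[-0.914, -0.406, 0.008], [-0.406, 0.914, 0.004], [-0.009, 0.0, -1.0]]
wrist_force: [-0.7, -0.6, 0.3]
gripper_width: 0.007
t 2.25 st xy [-116.4   -3.1] z 47.9 F st [-0.85 -0.26] 0.33 yaw 23.9
```

```bash
python3 -m inch '[{"jaw":255,"x":-0.02,"y":0.053,"z":-0.19,"ax":0,"ay":0,"az":0.05},{"jaw":255,"x":0.12,"y":0.055,"z":0,"ax":0,"ay":0,"az":0},{"jaw":255,"x":0.12,"y":0.055,"z":0,"ax":0,"ay":0,"az":0}]'
python3 where.py
```

```text
time_s: 2.62
tcp_pos: [0.4772, 0.0387, 0.0413]
ee_rot: [[-0.91, -0.414, 0.018], [-0.414, 0.91, 0.007], [-0.02, -0.001, -1.0]]
wrist_force: [0.4, -0.1, 1.2]
gripper_width: 0.006
t 2.62 st xy [-96.1  -0.9] z 41.3 F st [ 0.32 -0.27] 1.24 yaw 24.4
```

```bash
python3 -m inch '[{"jaw":255,"x":0,"y":0.01,"z":-0.09,"ax":-0.04,"ay":0.1,"az":0}]'; python3 where.py; python3 -m inch '[{"jaw":255,"x":0,"y":0,"z":0,"ax":0,"ay":0,"az":0}]'; python3 where.py
```

```text
time_s: 2.75
tcp_pos: [0.4782, 0.0397, 0.0371]
ee_rot: [[-0.91, -0.414, 0.002], [-0.414, 0.91, 0.001], [-0.003, -0.0, -1.0]]
wrist_force: [-1.8, 0.3, 0.9]
gripper_width: 0.005
t 2.75 st xy [-94.8  -0.3] z 37.1 F st [-1.53  1.03] 0.91 yaw 24.5
time_s: 2.88
tcp_pos: [0.4782, 0.0399, 0.0371]
ee_rot: [[-0.91, -0.414, 0.002], [-0.414, 0.91, 0.001], [-0.002, 0.0, -1.0]]
wrist_force: [-0.8, 0.3, -0.2]
gripper_width: 0.006
t 2.88 st xy [-94.7  -0.2] z 37.1 F st [-0.61  0.58] -0.21 yaw 24.5
```

```bash
python3 -m inch '[{"jaw":255,"x":0.06,"y":0.027,"z":-0.018,"ax":0,"ay":0,"az":0},{"jaw":255,"x":0.06,"y":0.027,"z":0,"ax":0,"ay":0,"az":0},{"jaw":255,"x":0.06,"y":0.027,"z":0,"ax":0,"ay":0,"az":0}]'; python3 where.py;  python3 -m inch '[{"jaw":255,"x":0.06,"y":0.027,"z":0,"ax":0,"ay":0,"az":0},{"jaw":255,"x":0.06,"y":0.027,"z":0,"ax":0,"ay":0,"az":0},{"jaw":255,"x":0.06,"y":0.027,"z":0,"ax":0,"ay":0,"az":0}]'; python3 where.py; python3 look.py top t1; python3 look.py scene s1
python3 - <<'E'
import cv2
a=cv2.imread("pics/t1.png")[135:255,180:330]
b=cv2.imread("pics/s1.png")[185:305,260:410]
cv2.imwrite("pics/z1.png",cv2.resize(cv2.vconcat([a,b]),None,fx=2.5,fy=2.5,interpolation=cv2.INTER_CUBIC))
E
```

```text
time_s: 3.25
tcp_pos: [0.4884, 0.0445, 0.0359]
ee_rot: [[-0.91, -0.414, -0.001], [-0.414, 0.91, -0.0], [0.001, 0.0, -1.0]]
wrist_force: [-1.7, -1.2, 0.7]
gripper_width: 0.003
t 3.25 st xy [-83.6  -0.2] z 35.9 F st [-2.06 -0.35] 0.72 yaw 24.5
time_s: 3.62
tcp_pos: [0.4985, 0.049, 0.0357]
ee_rot: [[-0.91, -0.414, -0.004], [-0.414, 0.91, -0.001], [0.004, 0.0, -1.0]]
wrist_force: [-4.0, -1.5, 3.6]
gripper_width: 0.006
t 3.62 st xy [-72.5  -0.2] z 35.7 F st [-4.21  0.3 ] 3.62 yaw 24.4
3.675 [0.4994 0.0494 0.0358] [[-0.91, -0.414, -0.003], [-0.414, 0.91, -0.001], [0.003, 0.0, -1.0]] [-2.08 -1.34  0.13] 0.006910367461935358 [ 24.2  23.3 -29.8  -0.  -37.1 -89.8]
3.725 [0.4994 0.0495 0.0357] [[-0.91, -0.414, -0.002], [-0.414, 0.91, -0.001], [0.002, 0.0, -1.0]] [-1.86 -0.87  1.4 ] 0.0037913701219931253 [ 24.2  23.3 -29.8  -0.  -37.  -89.8]
```

View pics/z1.png

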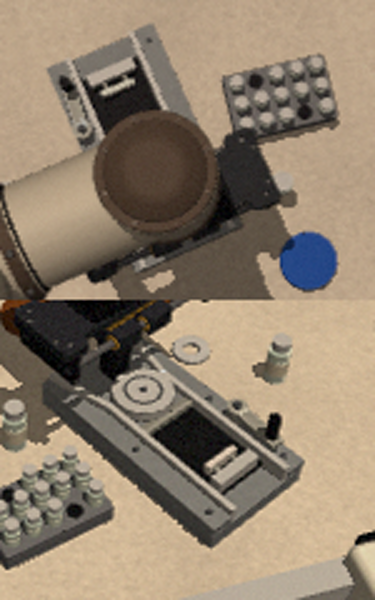

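The lower half (scene view) shows the closed fingers behind the disc, with the disc now near the ramp. Continuing in small steps.

```bash
python3 -m inch '[{"jaw":255,"x":0.06,"y":0.027,"z":0,"ax":0,"ay":0,"az":0},{"jaw":255,"x":0.06,"y":0.027,"z":0,"ax":0,"ay":0,"az":0},{"jaw":255,"x":0.06,"y":0.027,"z":0,"ax":0,"ay":0,"az":0}]'>/dev/null; python3 where.py;  python3 -m inch '[{"jaw":255,"x":0.06,"y":0.027,"z":0,"ax":0,"ay":0,"az":0},{"jaw":255,"x":0.06,"y":0.027,"z":0,"ax":0,"ay":0,"az":0},{"jaw":255,"x":0.06,"y":0.027,"z":0,"ax":0,"ay":0,"az":0}]'>/dev/null; python3 where.py
```

```text
t 4.1 st xy [-57.8  -0.3] z 35.8 F st [-0.47  0.11] -0.6 yaw 24.4
t 4.47 st xy [-44.5  -0.2] z 35.7 F st [-0.87  0.61] -0.03 yaw 24.5
```

```bash
python3 look.py scene s2
python3 - <<'E'
import cv2
b=cv2.imread("pics/s2.png")[185:305,260:410]
cv2.imwrite("pics/z2.png",cv2.resize(b,None,fx=5,fy=5,interpolation=cv2.INTER_CUBIC))
E
```

```text
4.525 [0.5246 0.0608 0.0358] [[-0.91, -0.414, 0.002], [-0.414, 0.91, 0.001], [-0.003, -0.0, -1.0]] [-0.39 -0.38  0.15] 0.004857122704383773 [ 24.2  25.1 -26.3   0.  -38.4 -89.8]
```

View pics/z2.png

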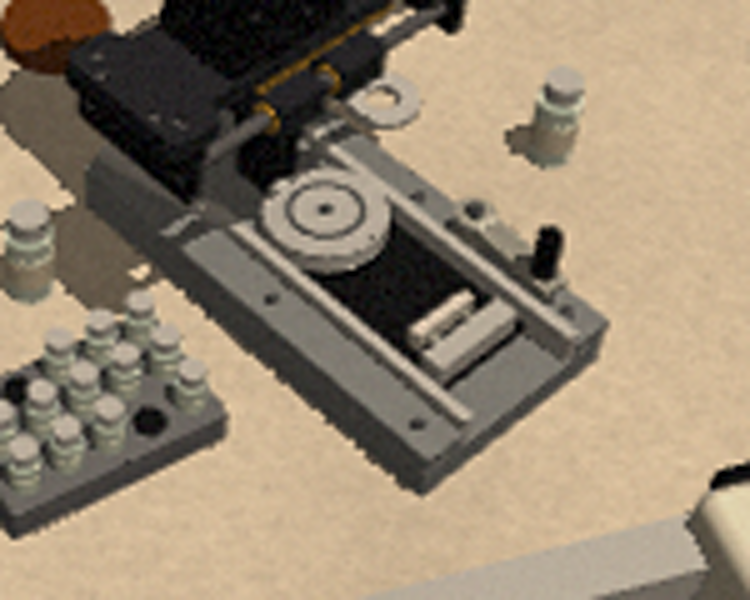

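The disc is riding over the lip, still on the centre line, with the stop ahead at about (460,335) in the zoom. Continuing.

```bash
python3 -m inch '[{"jaw":255,"x":0.06,"y":0.027,"z":0,"ax":0,"ay":0,"az":0},{"jaw":255,"x":0.06,"y":0.027,"z":0,"ax":0,"ay":0,"az":0},{"jaw":255,"x":0.06,"y":0.027,"z":0,"ax":0,"ay":0,"az":0}]'>/dev/null; python3 where.py;  python3 -m inch '[{"jaw":255,"x":0.06,"y":0.027,"z":0,"ax":0,"ay":0,"az":0},{"jaw":255,"x":0.06,"y":0.027,"z":0,"ax":0,"ay":0,"az":0},{"jaw":255,"x":0.06,"y":0.027,"z":0,"ax":0,"ay":0,"az":0}]'>/dev/null; python3 where.py
```

```text
t 4.9 st xy [-32.3  -0.4] z 35.7 F st [-2.23 -0.85] 1.99 yaw 24.5
t 5.28 st xy [-19.2  -0.5] z 35.9 F st [-0.75 -0.12] -0.19 yaw 24.5
```

```bash
python3 -m inch '[{"jaw":255,"x":0.03,"y":0.014,"z":0,"ax":0,"ay":0,"az":0},{"jaw":255,"x":0.03,"y":0.014,"z":0,"ax":0,"ay":0,"az":0},{"jaw":255,"x":0.03,"y":0.014,"z":0,"ax":0,"ay":0,"az":0}]'>/dev/null; python3 where.py;  python3 -m inch '[{"jaw":255,"x":0.025,"y":0.012,"z":0,"ax":0,"ay":0,"az":0},{"jaw":255,"x":0.025,"y":0.012,"z":0,"ax":0,"ay":0,"az":0}]'>/dev/null; python3 where.py;python3 look.py scene s3
python3 - <<'E'
import cv2
b=cv2.imread("pics/s3.png")[185:305,260:410]
cv2.imwrite("pics/z3.png",cv2.resize(b,None,fx=5,fy=5,interpolation=cv2.INTER_CUBIC))
E
```

```text
t 5.65 st xy [-11.8  -0.3] z 35.7 F st [-0.29 -0.45] -0.29 yaw 24.5
t 5.9 st xy [-8.2 -0.2] z 35.7 F st [-1.35 -0.51] 0.01 yaw 24.5
5.95 [0.5573 0.0757 0.0357] [[-0.91, -0.414, 0.003], [-0.414, 0.91, 0.001], [-0.004, -0.0, -1.0]] [-0.31 -0.55  0.09] 0.008322220688417472 [ 24.3  27.6 -21.5   0.  -40.7 -89.8]
```

View pics/z3.png

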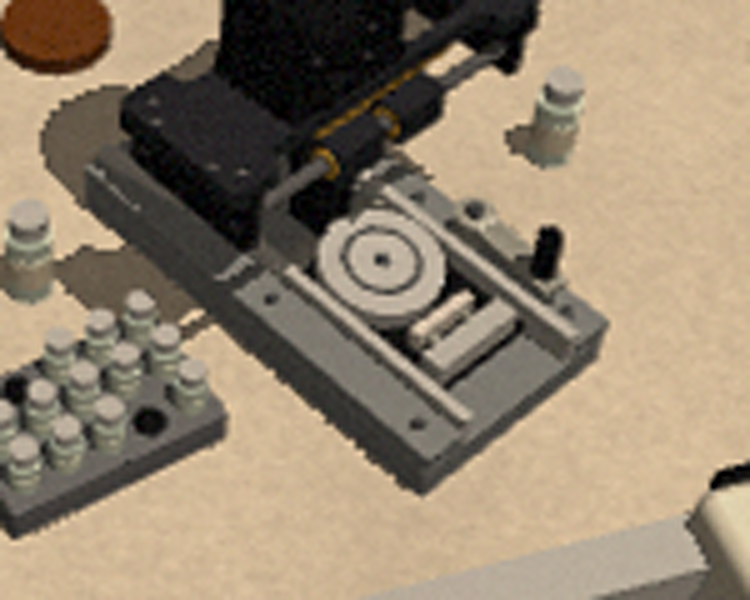

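The disc is nosing down into the pocket (ring centre about (381,260)), with a small gap to the stop. Creeping in.

```bash
for i in 1; do python3 -m inch '[{"jaw":255,"x":0.023,"y":0.010,"z":0,"ax":0,"ay":0,"az":0}]'>/dev/null; python3 where.py; python3 -m inch '[{"jaw":255,"x":0.023,"y":0.010,"z":0,"ax":0,"ay":0,"az":0}]'>/dev/null; python3 where.py; python3 -m inch '[{"jaw":255,"x":0.023,"y":0.010,"z":0,"ax":0,"ay":0,"az":0}]'>/dev/null; python3 where.py; done
```

```text
t 6.08 st xy [-6.4 -0.2] z 35.7 F st [-0.37 -0.17] 0.72 yaw 24.5
t 6.2 st xy [-4.8 -0.3] z 35.7 F st [ 0.08 -0.44] 0.95 yaw 24.5
t 6.33 st xy [-3.4 -0.3] z 35.8 F st [-0.91  0.89] 0.18 yaw 24.5
```

```bash
python3 -m inch '[{"jaw":255,"x":0.016,"y":0.007,"z":0,"ax":0,"ay":0,"az":0}]'>/dev/null; python3 where.py; python3 -m inch '[{"jaw":255,"x":0.016,"y":0.007,"z":0,"ax":0,"ay":0,"az":0}]'>/dev/null; python3 where.py; python3 -m inch '[{"jaw":255,"x":0.016,"y":0.007,"z":0,"ax":0,"ay":0,"az":0}]'>/dev/null; python3 where.py; python3 look.py scene s4
python3 - <<'E'
import cv2
b=cv2.imread("pics/s4.png")[185:305,260:410]
cv2.imwrite("pics/z4.png",cv2.resize(b,None,fx=5,fy=5,interpolation=cv2.INTER_CUBIC))
E
```

```text
t 6.45 st xy [-2.7 -0.3] z 35.7 F st [-2.2   0.02] 1.26 yaw 24.5
t 6.58 st xy [-2.6 -0.3] z 35.6 F st [-3.59  0.72] 2.53 yaw 24.5
t 6.7 st xy [-2.5 -0.4] z 35.5 F st [-4.01  0.26] 3.28 yaw 24.4
6.75 [0.5623 0.0778 0.0355] [[-0.91, -0.414, -0.002], [-0.414, 0.91, -0.001], [0.002, 0.0, -1.0]] [-3.94 -2.1   2.18] 0.0024900348593440485 [ 24.2  28.2 -20.5  -0.  -41.5 -89.8]
```

View pics/z4.png

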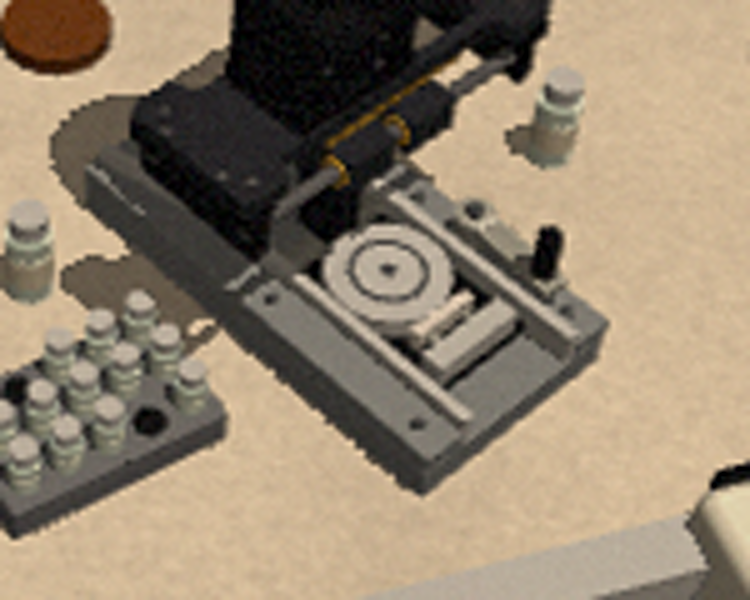

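Fingers have met resistance: about 4 N at station x = -2.5, and the disc's front edge is at the stop. I'll press slightly harder and watch whether it moves.

```bash
python3 -m inch '[{"jaw":255,"x":0.02,"y":0.009,"z":0,"ax":0,"ay":0,"az":0}]'>/dev/null; python3 where.py; python3 -m inch '[{"jaw":255,"x":0.02,"y":0.009,"z":0,"ax":0,"ay":0,"az":0}]'>/dev/null; python3 where.py;  python3 look.py scene s5
python3 - <<'E'
import cv2
b=cv2.imread("pics/s5.png")[215:275,310:385]
cv2.imwrite("pics/z5.png",cv2.resize(b,None,fx=10,fy=10,interpolation=cv2.INTER_CUBIC))
E
```

```text
t 6.88 st xy [-2.4 -0.4] z 35.5 F st [-4.67  0.73] 2.62 yaw 24.4
t 7.0 st xy [-2.4 -0.4] z 35.4 F st [-5.15  0.64] 4.86 yaw 24.4
7.05 [0.5624 0.0779 0.0354] [[-0.911, -0.413, -0.007], [-0.413, 0.911, -0.003], [0.008, 0.0, -1.0]] [-4.93 -1.69  4.01] 0.011085843822260591 [ 24.2  28.3 -20.2  -0.  -41.9 -89.8]
```

View pics/z5.png

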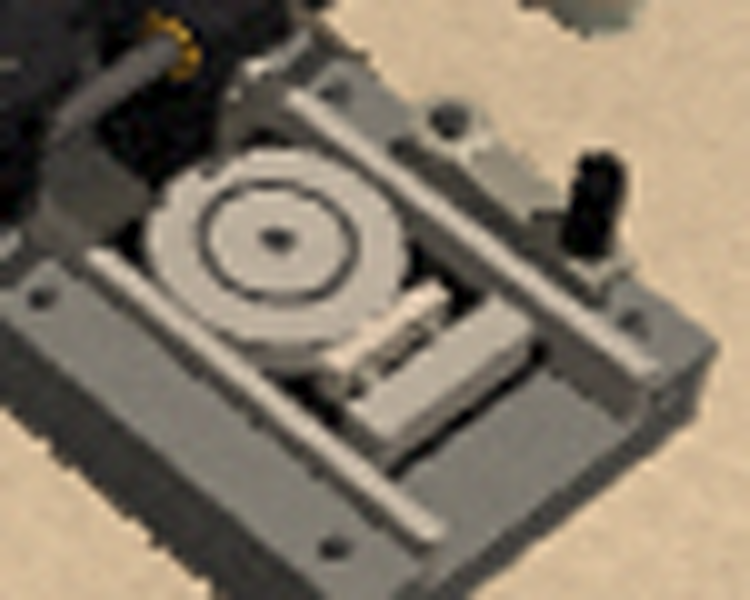

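Run:
```python
import cv2
L=[cv2.imread(f"pics/{n}.png")[230:275,330:375] for n in("scene0","s3","s4","s5")]
L=[cv2.resize(x,None,fx=8,fy=8,interpolation=cv2.INTER_NEAREST)[:280] for x in L]
cv2.imwrite("pics/cmp.png",cv2.vconcat([cv2.hconcat(L[:2]),cv2.hconcat(L[2:])]))
```

```text
(no output)
```

View pics/cmp.png

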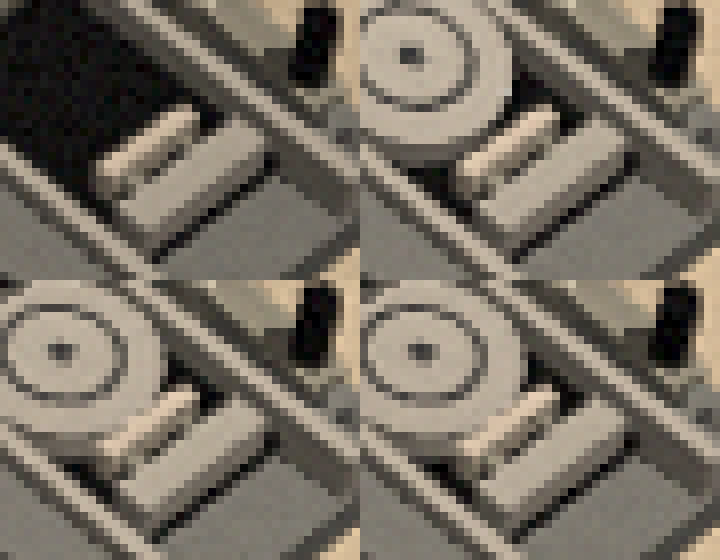

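```bash
cat > meas.py <<'E'
import sys,cv2
from h import *
n=sys.argv[1]
a_=np.radians(24.4);R=np.array([[np.cos(a_),-np.sin(a_)],[np.sin(a_),np.cos(a_)]]);o=np.array([.5644,.0792])
im=cv2.imread(f"pics/{n}.png");S=8
x0,y0=312,222
g=cv2.cvtColor(im[y0:y0+42,x0:x0+50],cv2.COLOR_BGR2GRAY)
g=cv2.resize(g,None,fx=S,fy=S,interpolation=cv2.INTER_CUBIC)
m=cv2.adaptiveThreshold(g,255,cv2.ADAPTIVE_THRESH_MEAN_C,cv2.THRESH_BINARY_INV,61,14)
cs,_=cv2.findContours(m,cv2.RETR_LIST,cv2.CHAIN_APPROX_NONE)
for c in cs:
    if len(c)<100: continue
    e=cv2.fitEllipse(c)
    if not 40<e[1][0]<180: continue
    P=cv2.ellipse2Poly((0,0),(1000,1000),0,0,360,10)/1000
    u=(e[0][0]+.5)/S-.5+x0;v=(e[0][1]+.5)/S-.5+y0
    print("ell",(round(u,2),round(v,2)),"axes",np.round(np.array(e[1])/S,2),"ang",round(e[2],1),"ratio",round(e[1][0]/e[1][1],3),[((onz("scene",u,v,z)[:2]-o)@R*1e3).round(1).tolist() for z in(.038,.0415)])
E
for n in scene0 s1 s3 s4 s5; do echo $n; python3 meas.py $n; done
python3 - <<'E'
from h import *
import cv2
# expected ellipse for flat ring at station (37,0) z38, tilted by t about station y
a=np.radians(24.4);ux=np.array([np.cos(a),np.sin(a),0]);uy=np.array([-np.sin(a),np.cos(a),0]);uz=np.array([0,0,1.])
o=np.array([.5644,.0792,0])
for x,z,t in((37,38,0),(37,41.5,-7),(37,41.5,7)):
    t=np.radians(t);ex=ux*np.cos(t)+uz*np.sin(t);C=o+ux*x/1e3+uz*z/1e3
    P=np.array([proj("scene",C+.016*(np.cos(f)*ex+np.sin(f)*uy)) for f in np.linspace(0,6.28,60)])
    e=cv2.fitEllipse((P*1).astype(np.float32));print(x,z,np.degrees(t),np.round(e[0],2),np.round(e[1],2),e[2],e[1][0]/e[1][1])
E
```

```text
scene0
ell (337.14, 239.6) axes [16.35 20.78] ang 108.7 ratio 0.787 [[39.8, -1.4], [41.7, -3.9]]
s1
ell (336.91, 239.71) axes [16.68 21.16] ang 101.8 ratio 0.788 [[39.7, -2.1], [41.6, -4.5]]
ell (318.02, 223.0) axes [ 6.32 12.23] ang 82.2 ratio 0.517 [[-26.0, 1.3], [-23.9, -1.1]]
s3
ell (318.21, 257.65) axes [ 7.16 22.05] ang 129.9 ratio 0.325 [[49.1, -71.1], [50.9, -73.2]]
ell (335.92, 236.58) axes [10.6  13.53] ang 107.8 ratio 0.783 [[31.6, 3.0], [33.5, 0.6]]
ell (335.93, 236.65) axes [13.51 17.03] ang 108.4 ratio 0.793 [[31.8, 2.9], [33.7, 0.4]]
s4
ell (318.55, 257.93) axes [ 7.24 21.84] ang 130.3 ratio 0.331 [[50.1, -71.1], [51.9, -73.2]]
ell (346.79, 253.51) axes [13.36 27.49] ang 101.4 ratio 0.486 [[82.3, -14.4], [83.9, -16.8]]
ell (337.14, 238.66) axes [10.   13.58] ang 99.8 ratio 0.737 [[37.9, 0.6], [39.7, -1.8]]
ell (337.2, 238.83) axes [12.8  16.96] ang 100.1 ratio 0.755 [[38.3, 0.3], [40.2, -2.1]]
ell (338.22, 238.08) axes [21.58 40.8 ] ang 118.3 ratio 0.529 [[38.3, 3.8], [40.1, 1.3]]
s5
ell (318.57, 257.95) axes [ 7.2  21.64] ang 130.4 ratio 0.333 [[50.2, -71.1], [52.0, -73.2]]
ell (346.87, 253.44) axes [13.38 27.37] ang 101.9 ratio 0.489 [[82.2, -14.1], [83.9, -16.5]]
ell (337.16, 238.68) axes [10.05 13.52] ang 99.7 ratio 0.743 [[37.9, 0.6], [39.8, -1.8]]
ell (337.24, 238.84) axes [12.79 16.86] ang 100.1 ratio 0.759 [[38.4, 0.4], [40.3, -2.0]]
ell (346.9, 236.67) axes [ 8.52 32.54] ang 125.9 ratio 0.262 [[48.4, 22.2], [50.2, 19.6]]
ell (325.88, 231.35) axes [12.16 20.96] ang 8.5 ratio 0.58 [[5.1, -3.2], [7.1, -5.6]]
37 38 0.0 [336.69 238.63] [10.47 14.  ] 99.4054183959961 0.7480261253425222
37 41.5 -7.0 [336.83 237.64] [11.07 14.05] 108.30000305175781 0.7883269399200201
37 41.5 7.0 [336.85 237.64] [ 9.73 14.03] 91.66976165771484 0.6936242904661317
```

The dark ring's ellipse (ratio 0.745, angle 99.7°) matches a flat disc at z = 38. It was tilted in the earlier picture (ratio 0.78, angle 108°), so the disc has dropped in flat. The fingers also carry a vertical load, so I'll relieve that and then press on the stop again.

```bash
python3 -m inch '[{"jaw":255,"x":0.012,"y":0.005,"z":0.012,"ax":0.01,"ay":-0.04,"az":0}]'>/dev/null; python3 where.py; python3 -m inch '[{"jaw":255,"x":0.02,"y":0.009,"z":0.006,"ax":0,"ay":0,"az":0}]'>/dev/null; python3 where.py; python3 -m inch '[{"jaw":255,"x":0.02,"y":0.009,"z":0.004,"ax":0,"ay":0,"az":0}]'>/dev/null; python3 where.py
```

```text
t 7.17 st xy [-2.3 -0.4] z 35.8 F st [-2.66 -0.33] -1.42 yaw 24.4
t 7.3 st xy [-1.7 -0.4] z 35.7 F st [-4.32  0.24] 0.11 yaw 24.4
t 7.42 st xy [-1.6 -0.4] z 35.5 F st [-6.37 -0.14] 2.55 yaw 24.4
```

Now the stop is giving: the fingers moved about 1 mm forward with the force at 4 to 6 N. One more gentle hold, a look, then back off.

```bash
python3 -m inch '[{"jaw":255,"x":0.02,"y":0.009,"z":0.009,"ax":0,"ay":-0.02,"az":0}]'>/dev/null; python3 where.py; python3 -m inch '[{"jaw":255,"x":0.02,"y":0.009,"z":0.005,"ax":0,"ay":0,"az":0}]'>/dev/null; python3 where.py; python3 look.py scene s6; python3 meas.py s6; python3 where.py
```

```text
t 7.55 st xy [-1.4 -0.4] z 35.7 F st [-4.78 -0.01] 0.34 yaw 24.3
t 7.67 st xy [-1.4 -0.4] z 35.6 F st [-6.19  0.69] 1.6 yaw 24.3
7.725 [0.5633 0.0782 0.0356] [[-0.911, -0.412, -0.008], [-0.412, 0.911, -0.005], [0.01, -0.001, -1.0]] [-6.49 -2.58  1.72] 0.005090571501848609 [ 24.3  28.4 -20.    0.1 -42.1 -90. ]
ell (318.57, 258.0) axes [ 7.07 21.76] ang 130.3 ratio 0.325 [[50.3, -71.2], [52.1, -73.3]]
ell (346.87, 253.52) axes [13.38 27.7 ] ang 101.5 ratio 0.483 [[82.4, -14.3], [84.0, -16.7]]
ell (337.49, 238.97) axes [10.12 13.65] ang 99.3 ratio 0.741 [[39.0, 0.5], [40.9, -1.9]]
ell (337.49, 239.08) axes [12.92 16.88] ang 99.6 ratio 0.766 [[39.3, 0.3], [41.1, -2.1]]
ell (338.33, 238.02) axes [21.91 39.33] ang 117.4 ratio 0.557 [[38.3, 4.1], [40.2, 1.7]]
t 7.72 st xy [-1.4 -0.4] z 35.6 F st [-6.98  0.33] 1.72 yaw 24.3
```

Disc moved 1 mm against the stop (38.0 to 39.0), held at about 6.5 N. Backing off.

```bash
python3 -m inch '[{"jaw":255,"x":-0.05,"y":-0.023,"z":0,"ax":0.03,"ay":-0.05,"az":0},{"jaw":255,"x":-0.12,"y":-0.054,"z":0.05,"ax":0,"ay":0,"az":0},{"jaw":255,"x":-0.12,"y":-0.054,"z":0.5,"ax":0,"ay":0,"az":0.5},{"jaw":255,"x":-0.1,"y":0,"z":0.9,"ax":0,"ay":0,"az":0.95},{"jaw":255,"x":-0.2,"y":0.3,"z":0.5,"ax":0,"ay":0,"az":0.95},{"jaw":255,"x":-0.1,"y":0.3,"z":0,"ax":0,"ay":0,"az":0.95},{"jaw":255,"x":0,"y":0,"z":0,"ax":0,"ay":0,"az":0.9}]'>/dev/null; python3 where.py; python3 look.py scene s7; python3 look.py top t7; python3 meas.py s7
python3 - <<'E'
import cv2
a=cv2.imread("pics/t7.png")[135:255,180:330]
b=cv2.imread("pics/s7.png")[195:285,270:382]
cv2.imwrite("pics/z7.png",cv2.hconcat([cv2.resize(a,(375,300),interpolation=cv2.INTER_CUBIC),cv2.resize(b,(373,300),interpolation=cv2.INTER_CUBIC)]))
E
```

```text
t 8.6 st xy [-18.3  43.5] z 162.0 F st [-0.64  0.14] -0.8 yaw 68.4
8.65 [0.5304 0.111  0.1624] [[-0.366, -0.93, 0.025], [-0.93, 0.366, 0.02], [-0.027, -0.016, -0.999]] [ 0.33 -0.76  0.04] 0.006262403097671161 [ 28.8  16.2 -17.4  -0.4 -54.6 -50. ]
8.7 [0.5301 0.1105 0.1618] [[-0.375, -0.927, 0.023], [-0.927, 0.375, 0.019], [-0.026, -0.014, -1.0]] [0.16 0.6  0.14] 0.007867832211045709 [ 28.8  16.3 -17.4  -0.4 -54.6 -50.6]
ell (318.52, 257.93) axes [ 7.02 22.22] ang 130.1 ratio 0.316 [[50.1, -71.1], [51.8, -73.2]]
ell (346.82, 253.43) axes [13.5  27.44] ang 101.7 ratio 0.492 [[82.2, -14.2], [83.8, -16.6]]
ell (337.13, 238.68) axes [10.02 13.63] ang 98.9 ratio 0.735 [[37.9, 0.5], [39.8, -1.9]]
ell (324.67, 238.84) axes [7.56 9.95] ang 135.2 ratio 0.76 [[19.5, -21.7], [21.5, -24.0]]
ell (337.15, 238.82) axes [12.79 17.08] ang 101.1 ratio 0.748 [[38.2, 0.3], [40.1, -2.1]]
ell (344.38, 234.94) axes [ 9.29 38.5 ] ang 126.8 ratio 0.241 [[40.9, 21.6], [42.7, 19.1]]
ell (318.98, 227.88) axes [10.39 14.96] ang 80.8 ratio 0.694 [[-13.3, -7.9], [-11.2, -10.3]]
```

View pics/z7.png

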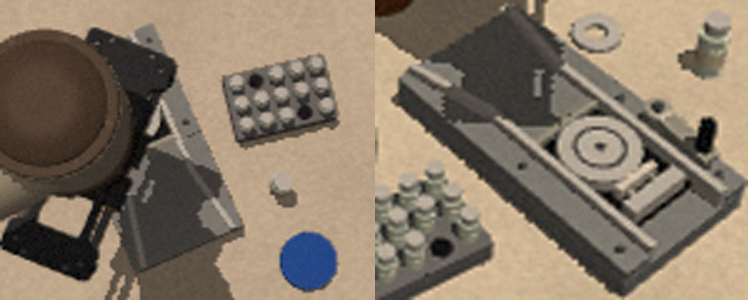

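Run:
```python
from h import *
import cv2
a_=np.radians(24.4);R=np.array([[np.cos(a_),-np.sin(a_)],[np.sin(a_),np.cos(a_)]]);o=np.array([.5644,.0792])
for im,box,f in(("top0",(195,225,155,180),1),("scene0",(360,380,222,248),1)):
    i=cv2.imread(f"pics/{im}.png");x0,x1,y0,y1=box
    g=cv2.cvtColor(i[y0:y1,x0:x1],cv2.COLOR_BGR2GRAY);m=(g<45).astype(np.uint8)
    n,l,st,c=cv2.connectedComponentsWithStats(m)
    for k in range(1,n):
        if st[k,4]>8: print(im,st[k]+[x0,y0,0,0,0],c[k]+[x0,y0])
def tri(a,b):
    A=[];B=[]
    for n,u,v in(("top",*a),("scene",*b)):
        oo,d=ray(n,u,v);d/=np.linalg.norm(d);M=np.eye(3)-np.outer(d,d);A.append(M);B.append(M@oo)
    X=np.linalg.lstsq(np.vstack(A),np.hstack(B),rcond=None)[0];return (X[:2]-o)@R*1e3,X[2]*1e3
print("pin top",tri(tz(127,157),(370.0,230.9)))
print("pivot",tri(tz(167,258),sz(522,231)))
for th in(0,.1,.2,.3):
    q=o+R@(np.array([45+45*np.cos(th),50-45*np.sin(th)])/1e3)
    for z in(.0465,.0725): print(th,z,proj("top",np.r_[q,z]).round(1),proj("scene",np.r_[q,z]).round(1))
```

```text
top0 [204 166   6   6  25] [206.32 168.56]
top0 [213 167  12  13  77] [219.18181818 174.20779221]
scene0 [366 231   6  10  46] [368.58695652 235.47826087]
pin top (array([91.27625477, 45.53523788]), np.float64(78.00832040682248))
pivot (array([44.02685149, 49.89817391]), np.float64(49.15958368212327))
0 0.0465 [205.7 169.9] [369.1 238.8]
0 0.0725 [204.2 167.8] [370.9 231.2]
0.1 0.0465 [207.4 169.2] [367.7 239.7]
0.1 0.0725 [205.9 167.1] [369.5 232.1]
0.2 0.0465 [209.1 168.8] [366.2 240.5]
0.2 0.0725 [207.7 166.7] [367.9 232.9]
0.3 0.0465 [210.8 168.5] [364.6 241.1]
0.3 0.0725 [209.5 166.4] [366.3 233.6]
```

The pin lines up in both views with keeper angle about 0.1 rad, at station (90, 45.5), and the disc is flat at x ≈ 38. Going to the outer side of the pin, with the finger face at 45°.

```bash
python3 -m inch '[{"jaw":255,"x":0.6,"y":0.42,"z":0,"ax":-0.11,"ay":0.13,"az":0},{"jaw":255,"x":0.6,"y":0.42,"z":0,"ax":0,"ay":0,"az":0.1},{"jaw":255,"x":0.6,"y":0.42,"z":0,"ax":0,"ay":0,"az":0},{"jaw":255,"x":0,"y":0,"z":0,"ax":0,"ay":0,"az":0}]'; python3 where.py
```

```text
time_s: 9.2
tcp_pos: [0.6423, 0.188, 0.1624]
ee_rot: [[-0.371, -0.929, 0.006], [-0.929, 0.371, 0.002], [-0.004, -0.005, -1.0]]
wrist_force: [-0.5, 0.2, -0.5]
gripper_width: 0.004
t 9.2 st xy [115.9  66.9] z 162.4 F st [-0.38  0.39] -0.48 yaw 68.2
```

```bash
python3 -m inch '[{"jaw":255,"x":-0.02,"y":0.02,"z":-0.8,"ax":0,"ay":0,"az":0},{"jaw":255,"x":0,"y":0,"z":-0.8,"ax":0,"ay":0,"az":0},{"jaw":255,"x":0,"y":0,"z":-0.1,"ax":0,"ay":0,"az":0.1},{"jaw":255,"x":0,"y":0,"z":0,"ax":0,"ay":0,"az":0}]'; python3 where.py; python3 look.py scene s8;python3 - <<'E'
import cv2
b=cv2.imread("pics/s8.png")[185:305,290:440]
cv2.imwrite("pics/z8.png",cv2.resize(b,None,fx=5,fy=5,interpolation=cv2.INTER_CUBIC))
E
```

```text
time_s: 9.7
tcp_pos: [0.6421, 0.1884, 0.0614]
ee_rot: [[-0.362, -0.932, 0.013], [-0.932, 0.362, 0.005], [-0.009, -0.01, -1.0]]
wrist_force: [0.2, -0.3, 0.4]
gripper_width: 0.0
t 9.7 st xy [115.8  67.3] z 61.4 F st [ 0.09 -0.4 ] 0.4 yaw 68.8
9.75 [0.642  0.1884 0.0616] [[-0.362, -0.932, 0.013], [-0.932, 0.362, 0.005], [-0.009, -0.01, -1.0]] [ 1.17 -0.29 -0.25] 0.007915732612810311 [ 30.2  33.8  -4.6   0.2 -50.8 -51.5]
```

View pics/z8.png

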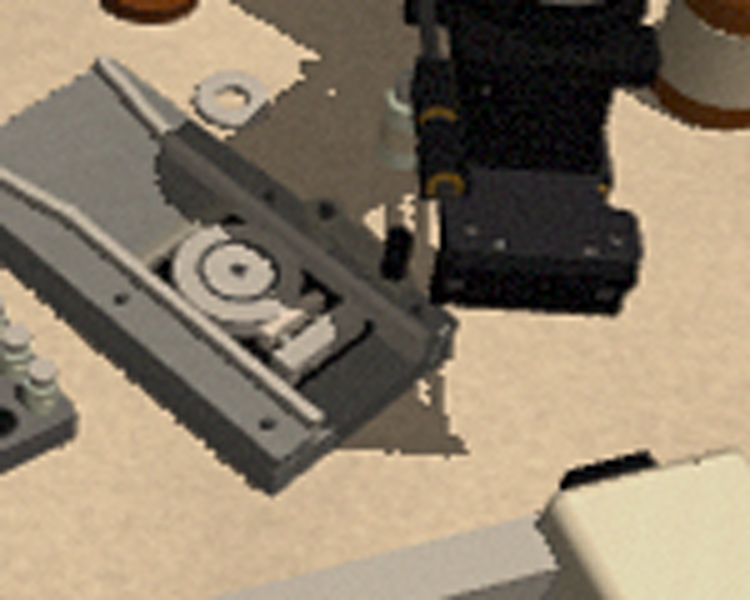

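The fingers stand about 20 mm outside the pin (pin at (397,253) in the zoom), and the disc is still seated. Approaching the pin slowly.

```bash
python3 -m inch '[{"jaw":255,"x":-0.029,"y":-0.047,"z":-0.07,"ax":-0.05,"ay":0.08,"az":0},{"jaw":255,"x":-0.029,"y":-0.047,"z":0,"ax":0,"ay":0,"az":0},{"jaw":255,"x":-0.029,"y":-0.047,"z":0,"ax":0,"ay":0,"az":0},{"jaw":255,"x":-0.029,"y":-0.047,"z":0,"ax":0,"ay":0,"az":0}]' >/dev/null; python3 where.py;python3 -m inch '[{"jaw":255,"x":-0.029,"y":-0.047,"z":0,"ax":0,"ay":0,"az":0}]' >/dev/null; python3 where.py
```

```text
t 10.25 st xy [106.8  59.5] z 62.4 F st [ 0.21 -0.31] 0.55 yaw 68.8
t 10.38 st xy [103.8  57.5] z 62.6 F st [-0.11 -0.33] 0.07 yaw 68.8
```

```bash
python3 -m inch '[{"jaw":255,"x":0,"y":-0.054,"z":-0.05,"ax":0,"ay":0,"az":0},{"jaw":255,"x":0,"y":-0.054,"z":-0.03,"ax":0,"ay":0,"az":0}]' >/dev/null; python3 where.py;python3 -m inch '[{"jaw":255,"x":0,"y":-0.054,"z":-0.02,"ax":0,"ay":0,"az":0},{"jaw":255,"x":0,"y":-0.054,"z":0,"ax":0,"ay":0,"az":0}]' >/dev/null; python3 where.py;python3 -m inch '[{"jaw":255,"x":0,"y":-0.054,"z":0,"ax":0,"ay":0,"az":0}]' >/dev/null; python3 where.py
```

```text
t 10.62 st xy [102.4  51.8] z 58.5 F st [1.33 0.79] 1.05 yaw 68.8
t 10.88 st xy [101.   45.8] z 57.5 F st [ 3.31 -0.11] 0.1 yaw 68.8
t 11.0 st xy [100.3  42.7] z 57.6 F st [3.03 0.95] -0.5 yaw 68.8
```

```bash
python3 -m inch '[{"jaw":255,"x":-0.018,"y":-0.052,"z":0,"ax":0,"ay":0,"az":0},{"jaw":255,"x":-0.018,"y":-0.052,"z":0,"ax":0,"ay":0,"az":0},{"jaw":255,"x":-0.018,"y":-0.052,"z":0,"ax":0,"ay":0,"az":0}]' >/dev/null; python3 where.py;python3 -m inch '[{"jaw":255,"x":-0.018,"y":-0.052,"z":0,"ax":0,"ay":0,"az":0},{"jaw":255,"x":-0.018,"y":-0.052,"z":0,"ax":0,"ay":0,"az":0},{"jaw":255,"x":-0.018,"y":-0.052,"z":0,"ax":0,"ay":0,"az":0}]' >/dev/null; python3 where.py
```

```text
t 11.38 st xy [92.5 34.8] z 57.2 F st [2.1  1.26] -0.49 yaw 68.8
t 11.75 st xy [85.2 26.9] z 57.3 F st [1.73 0.93] 0.13 yaw 68.8
```

```bash
python3 -m inch '[{"jaw":255,"x":-0.028,"y":-0.04,"z":0,"ax":0,"ay":0,"az":0},{"jaw":255,"x":-0.028,"y":-0.04,"z":0,"ax":0,"ay":0,"az":0},{"jaw":255,"x":-0.028,"y":-0.04,"z":0,"ax":0,"ay":0,"az":0},{"jaw":255,"x":-0.028,"y":-0.04,"z":0,"ax":0,"ay":0,"az":0}]' >/dev/null; python3 where.py;python3 -m inch '[{"jaw":255,"x":-0.03,"y":-0.036,"z":0,"ax":0,"ay":0,"az":0},{"jaw":255,"x":-0.03,"y":-0.025,"z":0,"ax":0,"ay":0,"az":0},{"jaw":255,"x":-0.03,"y":-0.025,"z":0,"ax":0,"ay":0,"az":0}]' >/dev/null; python3 where.py; python3 look.py scene s9;python3 - <<'E'
import cv2
b=cv2.imread("pics/s9.png")[185:305,290:440]
cv2.imwrite("pics/z9.png",cv2.resize(b,None,fx=5,fy=5,interpolation=cv2.INTER_CUBIC))
E
```

```text
t 12.25 st xy [74.2 20.3] z 57.3 F st [ 1.63 -0.14] 1.01 yaw 68.8
t 12.62 st xy [66.4 17.6] z 57.2 F st [ 2.01 -0.45] 0.11 yaw 68.8
12.675 [0.6173 0.1225 0.0572] [[-0.362, -0.932, 0.011], [-0.932, 0.362, 0.002], [-0.006, -0.01, -1.0]] [ 0.18  1.3  -0.11] 0.007702956948515413 [ 26.   31.  -10.9   0.2 -47.4 -47.4]
```

View pics/z9.png

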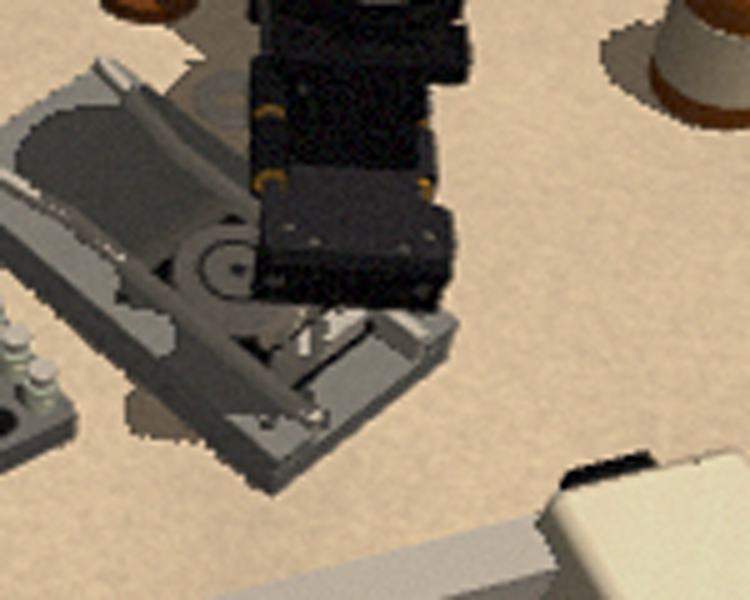

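The gripper hides the keeper here. The geometry puts it at about 1.34 rad, so I'm creeping to the end stop by feel.

```bash
python3 -m inch '[{"jaw":255,"x":-0.024,"y":-0.015,"z":0,"ax":0,"ay":0,"az":0},{"jaw":255,"x":-0.024,"y":-0.015,"z":0,"ax":0,"ay":0,"az":0},{"jaw":255,"x":-0.024,"y":-0.015,"z":0,"ax":0,"ay":0,"az":0}]' >/dev/null; python3 where.py;python3 -m inch '[{"jaw":255,"x":-0.024,"y":-0.013,"z":0,"ax":0,"ay":0,"az":0},{"jaw":255,"x":-0.024,"y":-0.013,"z":0,"ax":0,"ay":0,"az":0}]' >/dev/null; python3 where.py; python3 -m inch '[{"jaw":255,"x":-0.024,"y":-0.012,"z":0,"ax":0,"ay":0,"az":0}]' >/dev/null; python3 where.py
```

```text
t 13.05 st xy [60.7 16.9] z 57.1 F st [1.86 0.62] -0.31 yaw 68.8
t 13.3 st xy [57.2 16.7] z 57.1 F st [1.74 1.72] 0.21 yaw 68.8
t 13.43 st xy [55.5 16.6] z 57.2 F st [ 1.73 -0.05] -0.06 yaw 68.8
```

```bash
python3 -m inch '[{"jaw":255,"x":-0.02,"y":-0.01,"z":0,"ax":0,"ay":0,"az":0}]' >/dev/null; python3 where.py;python3 -m inch '[{"jaw":255,"x":-0.02,"y":-0.01,"z":0,"ax":0,"ay":0,"az":0}]' >/dev/null; python3 where.py; python3 -m inch '[{"jaw":255,"x":-0.02,"y":-0.01,"z":0,"ax":0,"ay":0,"az":0}]' >/dev/null; python3 where.py
```

```text
t 13.55 st xy [54.9 16.6] z 57.3 F st [3.85 0.49] -1.57 yaw 68.8
t 13.68 st xy [54.7 16.8] z 57.5 F st [4.66 0.87] -1.28 yaw 68.8
t 13.8 st xy [54.5 17. ] z 57.7 F st [5.35 1.5 ] -2.71 yaw 68.9
```

The force climbs without motion, so the keeper is at its end stop. Backing off and clearing the view.

```bash
python3 -m inch '[{"jaw":255,"x":0.03,"y":0.08,"z":0,"ax":0,"ay":0,"az":0},{"jaw":255,"x":0.08,"y":0.15,"z":0,"ax":0,"ay":0,"az":0},{"jaw":255,"x":0.1,"y":0.15,"z":0.5,"ax":0,"ay":0,"az":0},{"jaw":255,"x":0,"y":0.3,"z":0.9,"ax":0,"ay":0,"az":0},{"jaw":255,"x":-0.3,"y":0.8,"z":0.9,"ax":0,"ay":0,"az":0},{"jaw":255,"x":-0.5,"y":0.8,"z":0,"ax":0,"ay":0,"az":0},{"jaw":255,"x":-0.5,"y":0.8,"z":0,"ax":0,"ay":0,"az":0},{"jaw":255,"x":0,"y":0,"z":0,"ax":0,"ay":0,"az":0}]' >/dev/null; python3 where.py; python3 look.py scene s10;python3 look.py top t10
python3 - <<'E'
import cv2
a=cv2.imread("pics/t10.png")[135:255,180:330]
b=cv2.imread("pics/s10.png")[185:305,260:410]
cv2.imwrite("pics/z10.png",cv2.hconcat([cv2.resize(x,(400,320),interpolation=cv2.INTER_CUBIC) for x in(a,b)]))
E
```

```text
t 14.8 st xy [ 63.5 210.4] z 188.9 F st [ 0.49 -0.11] -0.39 yaw 68.6
14.85 [0.536  0.2957 0.1886] [[-0.366, -0.931, -0.003], [-0.931, 0.366, -0.005], [0.006, 0.001, -1.0]] [ 0.47 -0.49  0.73] 0.0012566779777397575 [ 44.1  22.4  -4.1   0.1 -63.8 -65.6]
14.9 [0.5367 0.2946 0.1883] [[-0.368, -0.93, -0.003], [-0.93, 0.368, -0.005], [0.006, 0.001, -1.0]] [0.37 0.52 0.11] 0.008536377307120426 [ 44.   22.4  -4.1   0.1 -63.8 -65.6]
```

View pics/z10.png

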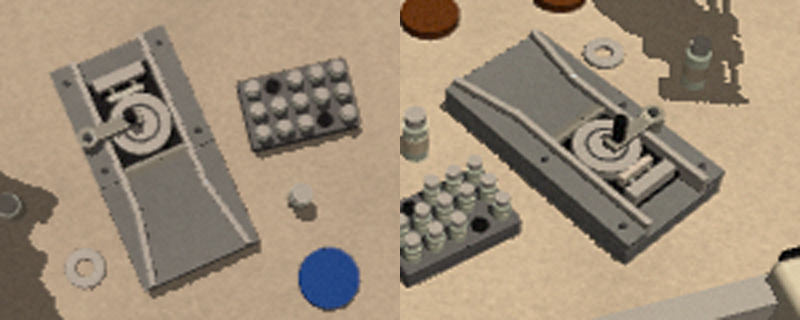

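View pics/s10.png

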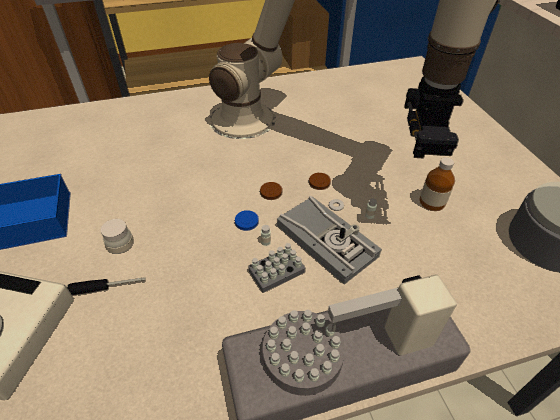

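The keeper lies square across the disc, the disc is flat, and the bystanders look in place. A numeric check of the angle and bystanders before handing in.

Run:
```python
from h import *
import cv2
a_=np.radians(24.4);R=np.array([[np.cos(a_),-np.sin(a_)],[np.sin(a_),np.cos(a_)]]);o=np.array([.5644,.0792])
for im,box in(("t10",(220,240,170,190)),("s10",(335,355,222,245))):
    i=cv2.imread(f"pics/{im}.png");x0,x1,y0,y1=box
    g=cv2.cvtColor(i[y0:y1,x0:x1],cv2.COLOR_BGR2GRAY);n,l,s,c=cv2.connectedComponentsWithStats((g<45).astype(np.uint8))
    print(im,[(s[k,4],(c[k]+[x0,y0]).round(1).tolist()) for k in range(1,n) if s[k,4]>8])
for th in(1.3,1.4,1.5,1.57):
    q=o+R@(np.array([45+45*np.cos(th),50-45*np.sin(th)])/1e3);print(th,proj("top",np.r_[q,.06]).round(1),proj("scene",np.r_[q,.0595]).round(1))
d=cv2.absdiff(cv2.imread("pics/top0.png"),cv2.imread("pics/t10.png")).max(2)
for n,b in dict(rack=(265,318,152,195),vial_a=(284,300,202,218),driver=(398,462,192,208),jar=(408,440,230,262),spare=(203,221,226,246)).items(): print(n,round(float(d[b[2]:b[3],b[0]:b[1]].mean()),1))
```

```text
t10 [(np.int32(19), [228.4, 178.4])]
s10 [(np.int32(46), [341.7, 232.7]), (np.int32(12), [352.0, 241.3])]
1.3 [226.1 173.8] [346.1 236.1]
1.4 [227.2 175.2] [344.4 235.2]
1.5 [228.1 176.7] [342.8 234.1]
1.57 [228.6 177.9] [341.7 233.4]
rack 12.1
vial_a 13.4
driver 11.5
jar 13.3
spare 14.5
```

```bash
python3 where.py; python3 -c "
from station import finish_job; print(finish_job())"
```

```text
t 14.9 st xy [ 63.7 207.6] z 188.3 F st [0.56 0.32] 0.11 yaw 68.4
the job is handed in; nothing more can be done
None
```

The disc is in the pocket and the keeper is closed over it. I handed the job in at 14.9 s; no verdict was reported.

**Disc:** I pushed it with closed fingertips at z ≈ 36 mm, over the lip and into the pocket. I then held it against the sprung stop at about 5 to 7 N, and the stop gave about 1 mm. After I backed off, the disc sprang back to station x ≈ 38 mm. The ring ellipse in the scene view matches a flat disc, with its centre about 0.5 mm off the centre line.

**Keeper:** I swung it slowly by its pin until I felt the end stop, at about 5 N. The pin's position in both camera views then matches about 1.57 rad.

**Clear of the work:** The gripper stands well away and touches nothing.

**Checks that disagreed or were weak:**
- On the first press the force read 4 to 5 N, but the disc barely moved, because the fingertip was also pressing down by friction. Easing the fingertip up fixed that, and the stop then gave.
- The before/after pixel differences for five of the bystanders (rack, one vial, driver, jar, spare) were about 12 to 14 everywhere, which doesn't settle much. I judged all of them unmoved by eye.
- Peak force on the disc between readings was not seen; the highest reading was about 7 N.

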